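Prime the hand pump until its pin pops out

TASK

Two hand priming pumps stand on the bench; one has its indicator pin fully out already, the other's pin is still sunk in its block. With the fingertips, press the plunger of the pump with the sunk pin all the way down and let it spring all the way up, over and over, until its pin pops fully out, and leave that plunger up. Only press from above: do not grip the plunger, do not touch the pins, and leave the other pump and everything else on the bench alone.

Things in the scene. Friction and masses are not known exactly. Their poses are not given: they have to be found in the camera images.
- pump_a: Pump that still needs priming (its pin starts sunk): a white block 136 x 66 mm on a steel base plate 160 x 92 x 10 mm that is bolted down; block top 60 mm above the bench. Origin: centre of the base plate's underside, on the bench; z up, x along the block's length. The plunger's axis stands at x = -35 mm and the indicator pin's axis at x = +35 mm, both at y = 0.
- plunger_a_top (a point): Centre of the flat top (32 mm across) of that pump's plunger: a black mushroom head, 40 mm over its rim and 16 mm thick, on a steel rod that slides vertically. 140 mm above the bench when up, 116 mm when fully down; moves with the plunger.
- plunger_a (a joint): How far the plunger is pressed, in m: 0 up, 0.024 fully down. A spring pushes it up: 3.5 N at the top, 9.5 N at the bottom, plus about 4 N more while it is pumping on the way down. Each full stroke (down at least 21 mm, then let up to the top) works a hidden ratchet on by one tooth; shorter strokes do nothing. How many are still needed cannot be seen: 3 to 6 full strokes. Further strokes after the pin is out do nothing.
- pin_a (a joint): How far the indicator pin is out, in m: 0 sunk, 0.030 fully out. It stays at 0 and then pops out by its own spring all at once, during a downstroke, when enough strokes have been made.
- pin_a_tip (a point): Centre of the top of that pump's indicator pin: steel, 16 mm diameter, vertical; 64 mm above the bench when sunk (4 mm above the block, 1 mm above its dark collar), 94 mm when fully out.
- pump_b: Pump that is already primed (its pin starts fully out), otherwise identical: a white block 136 x 66 mm on a steel base plate 160 x 92 x 10 mm that is bolted down; block top 60 mm above the bench. Origin: centre of the base plate's underside, on the bench; z up, x along the block's length. The plunger's axis stands at x = -35 mm and the indicator pin's axis at x = +35 mm, both at y = 0.
- plunger_b_top (a point): Centre of the flat top (32 mm across) of that pump's plunger: a black mushroom head, 40 mm over its rim and 16 mm thick, on a steel rod that slides vertically. 140 mm above the bench when up, 116 mm when fully down; moves with the plunger.
- plunger_b (a joint): How far the plunger is pressed, in m: 0 up, 0.024 fully down. A spring pushes it up: 3.5 N at the top, 9.5 N at the bottom. Not to be pressed.
- pin_b (a joint): How far the indicator pin is out, in m: 0 sunk, 0.030 fully out. Out from the start.
- pin_b_tip (a point): Centre of the top of that pump's indicator pin: steel, 16 mm diameter, vertical; 64 mm above the bench when sunk (4 mm above the block, 1 mm above its dark collar), 94 mm when fully out.
- reagent_bottle: Bystander, loose: amber glass bottle with black cap, 60 mm diameter, 130 mm tall. Origin: on its axis, at its underside.
- beaker: Bystander, loose: open glass beaker, 68 mm diameter, 85 mm tall. Origin: on its axis, at its underside.
- wrench: Bystander, loose: steel wrench lying flat, under 30 mm high, about 180 mm long. Origin: at its underside, along its length.
- screwdriver: Bystander, loose: screwdriver with black handle, lying flat, under 35 mm high, about 200 mm long. Origin: at its underside, along its length.
- brass_fitting: Bystander, loose: stepped brass pipe fitting, 26 mm diameter, 42 mm tall. Origin: on its axis, at its underside.
- sample_jar: Bystander, loose: small glass jar with white cap, 44 mm diameter, 55 mm tall. Origin: on its axis, at its underside.
- filter_cartridge: Bystander, loose: white plastic filter cartridge, 40 mm diameter, 92 mm tall. Origin: on its axis, at its underside.

How it is judged:
By the outcome, as a careful person would: the job done as asked, in the order asked, and still so for the second after the job is handed in, with the robot touching nothing.
It also fails if it takes over 48 s, if anything falls off the work surface, if the arm or the gripper's body presses on something with over 40 N, if the wrist force passes 120 N, or if a joint passes its speed limit or range.

ROBOT

A 7-joint arm with a two-finger parallel gripper is mounted at the origin on the work surface. World frame = base frame: x ahead of the robot, y to its left, z up, the work surface at z = 0. Lengths are in mm, angles in rad, forces in N, time in s.
With the tool pointing down it reaches from about 400 to 875 mm from the base axis. Payload 4.4 kg.
Tool frame: the origin (TCP) lies midway between the tips of the shut fingers; the grasp point (between the pads) lies 19 mm behind it; z points along the fingers, y is the direction in which the jaws open and shut (so a half turn about z gives the same grasp; the last joint's range is limited). The gripper opens to 85 mm and grips with 20 to 120 N. Pads are 22 mm wide; open, the fingers measure 114 mm over their backs; the gripper's body (76 mm by 85 mm) begins 54 mm behind the grasp point. The pads swing forward as they close: fully open they stand 13 mm farther back than shut.
Start: joints at [1.237, 0.628, 0.038, 1.517, -0.027, 0.996, -0.02], TCP at [172.024, -626.838, 231.313] pointing down, gripper open.
Joint ranges: [-3.06, 3.06], [-0.37, 2.12], [-1.25, 1.32], [0.18, 2.47], [-1.1, 4.24], [0.23, 1.98], [-2.94, 2.94]. Speed limits (rad/s): [2.57, 2.57, 3.14, 3.14, 3.14, 3.14, 3.14].

INTERFACE

Orientations are given as [roll, pitch, yaw] about the fixed x, y, z axes, in that order (R = Rz(yaw) Ry(pitch) Rx(roll)).
In Python, from cell import ctrl, vision gives the robot as it stands.
- The arm moves only by the tool play_rows, never from a script. Its arguments are lists of equal length, an entry for each row: "slide": the shift along the tool's x, y, z in mm, a list of three; "turn": the turn about the tool's z in rad; "fingers": the opening, from 0 (shut) to 1 (fully open). A call has 1 to 5 rows; each row is the pose to reach, as a shift and turn from the pose measured when the call began, along the tool's axes at that moment; what a row does not reach only later rows make up. A row lasts 1/8 s, in which the tool goes at most 62.5 mm and 10.7 degrees, less where a joint would pass 70% of its speed; a pose out of reach is approached as far as the arm can. A call with a gripper value outside its range is refused whole. The fingers move at their own pace and stop on an object; the grip force is fixed at half the most. Time passes only in rows, so rows that repeat a pose let the fingers close. It gives the time, the measured TCP pose, the force and the opening at its end, in the units of the state.
- ctrl.read_state(): the state, without advancing time (a new reading comes with each control period).
- vision.get_image(name): name is "scene" or "side" or "wrist"; returns (picture, depth): 384x512x3 uint8, blue, green, red; 384x512 float32, mm along the optical axis (not along the pixel's ray), 0 where there is no reading.
- vision.camera_params(name): a dict with "fx", "fy", "cx", "cy" (pixels), "dist_coeffs" ([k1, k2, p1, p2, k3] as OpenCV has them; the pictures are not rectified), "position" and "rotation" of the camera in the world. Camera axes: x right, y up, looking along -z (the intrinsics and any distortion apply to the point x, -y, -z); pixel columns grow to the right and rows downward; lengths in mm; the calibration is good to about 2 mm. A picture is of the moment at which its call begins: read the wrist's pose just before it. camera_params takes no time and is no camera call; for the wrist camera it gives the pose at the moment of the call.
- ctrl.finish_job(): hands the job in, once; it reports no verdict.
The state is a dict: "clock": time; "qpos": joint angles; "qd": joint speeds; "tau": joint torques, N m; "eef_pos": TCP position; "tool_rot": TCP orientation; "force": force on the tool from outside, world axes, zero at the start; "torque": the same for the moment, N m; "width": finger opening in mm.
Only numpy, scipy, OpenCV 4.12 (cv2) and the standard library are available. Lean on these libraries where they do the work, as an engineer would, in place of code of your own. Each camera call takes 0.05 s, during which the arm holds its last target.

## Working session

There is one attempt and no reset: what is moved stays moved. The work goes in short steps, Python scripts to look and compute and a tool call to move; the robot and the scene stay as the last step left them, time stands still between calls to the robot, and variables do not carry over. Pictures are saved under pics/ and viewed, and the job is handed in when it is done.

Besides the shell and the picture viewer there is one more tool, called after "Request:" as a command line: name --pt "numbers of a row" for each row, then --argument value for the rest. play_rows: Moves the arm, as the interface text tells. Its arguments: {"type":"object","properties":{"slide":{"type":"array"},"turn":{"type":"array"},"fingers":{"type":"array"}},"required":["slide","turn","fingers"]}

```bash
mkdir -p pics; ls; python3 - <<'E'
from cell import ctrl, vision
import cv2,numpy as np
for n in("scene","side"):
    im,d=vision.get_image(n); cv2.imwrite(f"pics/{n}0.png",im); np.save(f"{n}0.npy",d)
    p=vision.camera_params(n); print(n,p)
s=ctrl.read_state(); print(s["clock"],s["eef_pos"],s["tool_rot"],s["force"],s["width"])
E
```

```text
pics
scene {'fx': 473.1615045067759, 'fy': 473.1615045067759, 'cx': 259.44064384700687, 'cy': 190.653022379661, 'dist_coeffs': array([-0.07658886,  0.        ,  0.        ,  0.        ,  0.        ]), 'position': array([1112.43342525, -842.69924524, 1200.90201007]), 'rotation': array([ 0.75006674, -0.01570117,  0.6076643 ])}
side {'fx': 361.4602463181164, 'fy': 361.4602463181164, 'cx': 253.6064910200873, 'cy': 184.5099776431588, 'dist_coeffs': array([0.01006413, 0.        , 0.        , 0.        , 0.        ]), 'position': array([-22.49512775, 955.62198373, 761.04584301]), 'rotation': array([ 1.03617954,  0.01726306, -2.62662098])}
0.1 [ 171.87354927 -626.29694403  230.48987294] [-3.13992705e+00  1.40253915e-05  2.67779332e-01] [-0.33853717 -0.53332918 -0.1031731 ] 85.2644648021051
```

View pics/scene0.png

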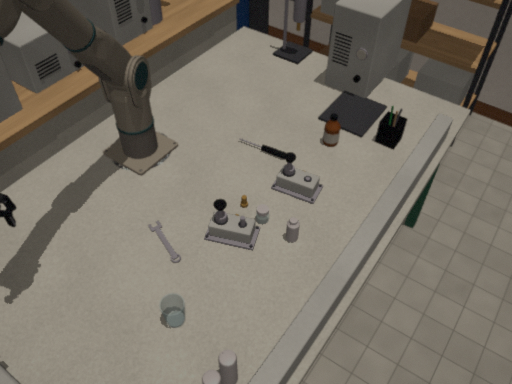

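View pics/side0.png

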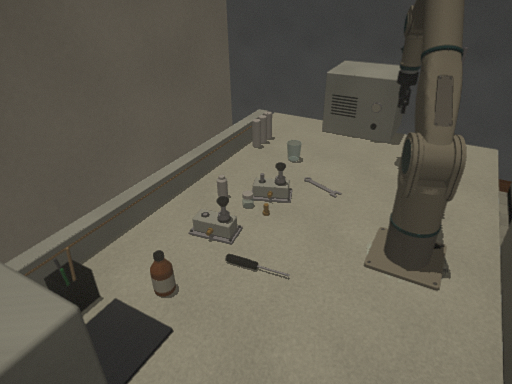

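```bash
cat > h.py <<'E'
import numpy as np,cv2
from scipy.spatial.transform import Rotation as R
def Rm(p): return R.from_euler('xyz',p["rotation"]).as_matrix() if np.ndim(p["rotation"])==1 else np.array(p["rotation"])
def K(p): return np.array([[p["fx"],0,p["cx"]],[0,p["fy"],p["cy"]],[0,0,1.]])
def ray(p,uv):
    q=cv2.undistortPoints(np.array([[uv]],float),K(p),p["dist_coeffs"])[0,0]
    return Rm(p)@np.array([q[0],-q[1],-1.])
def plane(p,uv,z):
    d=ray(p,uv); o=np.array(p["position"]); return o+d*(z-o[2])/d[2]
def proj(p,X):
    c=Rm(p).T@(np.array(X,float)-p["position"]); 
    return cv2.projectPoints(np.array([[c[0],-c[1],-c[2]]]),np.zeros(3),np.zeros(3),K(p),p["dist_coeffs"])[0].ravel()
E
python3 - <<'E'
import cv2
a=cv2.imread("pics/scene0.png"); b=cv2.imread("pics/side0.png")
A=cv2.resize(a[140:260,190:340],None,fx=5,fy=5,interpolation=2)
cv2.imwrite("pics/sceneZ.png",A[:600,:])
cv2.imwrite("pics/sideZ.png",cv2.resize(b[155:255,170:310],None,fx=5,fy=5,interpolation=2))
E
```

```text
(no output)
```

View pics/sceneZ.png

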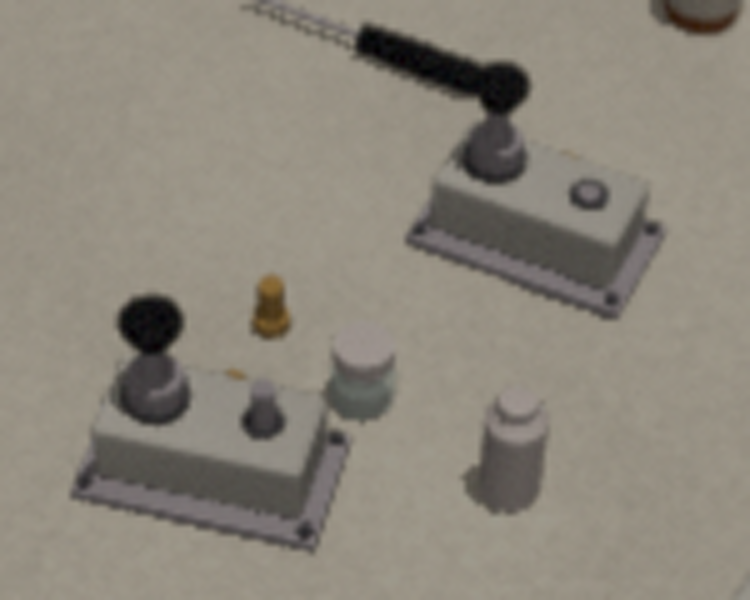

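View pics/sideZ.png

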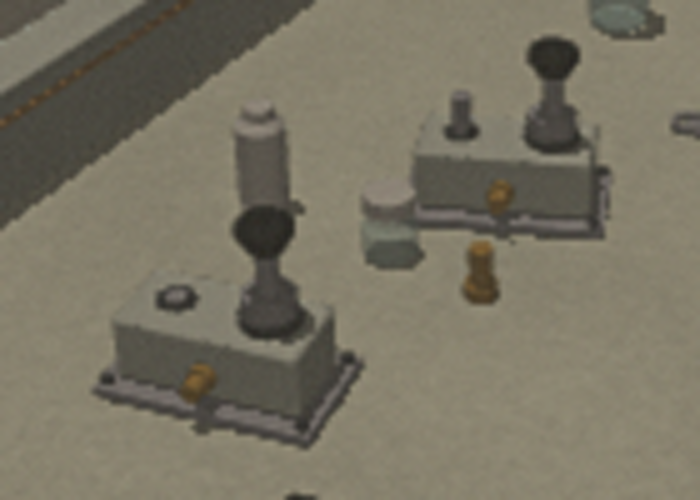

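Pump A (sunk pin) is the one at scene pixel (297,180) and side pixel (215,225). The other pump's pin stands out. The black head of A is at scene (290,158) and side (223,200).

```bash
python3 - <<'E'
from h import *
from cell import vision,ctrl
from scipy.optimize import least_squares
ps,pd=vision.camera_params("scene"),vision.camera_params("side")
f=lambda u,v,ox,oy:((u+.5)/5-.5+ox,(v+.5)/5-.5+oy)
hs=f(503,88,190,140); hd=f(264,233,170,155)
ns=f(590,191,190,140); nd=f(177,297,170,155)
for n,a,b,zs in(("head",hs,hd,(125,132,140)),("pin",ns,nd,(64,))):
    for z in zs: print(n,z,plane(ps,a,z).round(1),plane(pd,b,z).round(1))
    A=[];B=[]
    for p,uv in((ps,a),(pd,b)):
        d=ray(p,uv);d/=np.linalg.norm(d);M=np.eye(3)-np.outer(d,d);A.append(M);B.append(M@p["position"])
    print("tri",np.linalg.solve(sum(A),sum(B)).round(1))
for n,c in(("B head",f(151,325,190,140)),("B pin z94",f(262,385,190,140))): print(n,plane(ps,c,132 if 'head' in n else 94).round(1))
for n,c,z in(("jar",f(362,345,190,140),55),("filter",f(518,400,190,140),92),("bottle",(333,118),130)): print(n,plane(ps,c,z).round(1))
for n in ("scene","side"):
    d=np.load(n+"0.npy"); 
    u,v=map(int,np.round(hs if n=="scene" else hd)); p=ps if n=="scene" else pd
    print(n,d[v-2:v+3,u-2:u+3].round()); print((np.array(p["position"])+ray(p,(u,v))*d[v,u]).round(1))
s=ctrl.read_state(); print(s["qpos"],R.from_euler('xyz',s["tool_rot"]).as_matrix().round(3))
E
```

```text
head 125 [550.2 175.  125. ] [553.  164.5 125. ]
head 132 [553.9 168.4 132. ] [546.7 173.2 132. ]
head 140 [558.  160.8 140. ] [539.5 183.1 140. ]
tri [551.  170.2 129. ]
pin 64 [620.6 180.9  64. ] [616.3 181.   64. ]
tri [618.8 180.6  63. ]
B head [ 493.5 -131.7  132. ]
B pin z94 [ 556.3 -105.4   94. ]
jar [569.  -15.4  55. ]
filter [688.7 -23.3  92. ]
bottle [567.7 439.  130. ]
scene [[1562. 1560. 1563. 1563. 1557.]
 [1554. 1555. 1556. 1553. 1557.]
 [1555. 1559. 1559. 1554. 1554.]
 [1553. 1549. 1550. 1550. 1552.]
 [1550. 1550. 1548. 1553. 1547.]]
[555.8 163.5 137.7]
side [[1143. 1146. 1148. 1145. 1146.]
 [1140. 1138. 1142. 1140. 1137.]
 [1133. 1134. 1135. 1137. 1139.]
 [1135. 1136. 1137. 1131. 1134.]
 [1135. 1132. 1135. 1136. 1139.]]
[541.4 182.5 139.8]
[ 1.23719643  0.62924075  0.03846836  1.51826778 -0.02701862  0.99626829
 -0.01999135] [[ 0.964  0.265 -0.   ]
 [ 0.265 -0.964  0.002]
 [-0.    -0.002 -1.   ]]
```

Request:
play_rows --pt "39 -45 0" --pt "78 -90 0" --pt "117 -135 0" --pt "156 -180 0" --pt "195 -225 0" --turn '[0, 0, 0, 0, 0]' --fingers '[0, 0, 0, 0, 0]'

```text
clock: 0.72
eef_pos: [301.0, -355.8, 230.8]
tool_rot: [-3.14, -0.0, 0.268]
force: [1.3, -0.4, -0.4]
width: 0.3
```

Request:
play_rows --pt "40 -45 0" --pt "80 -90 0" --pt "120 -135 0" --pt "160 -180 0" --pt "200 -225 0" --turn '[0, 0, 0, 0, 0]' --fingers '[0, 0, 0, 0, 0]'

```text
clock: 1.35
eef_pos: [434.9, -84.2, 231.2]
tool_rot: [-3.14, -0.0, 0.268]
force: [1.3, 0.2, -0.5]
width: -0.0
```

```bash
python3 - <<'E'
from cell import ctrl
s=ctrl.read_state();print(s["clock"],s["qpos"],s["eef_pos"],s["tool_rot"])
import numpy as np
from scipy.spatial.transform import Rotation as R
print(R.from_euler('xyz',s["tool_rot"]).as_matrix().T@(np.array([551,170,230])-s["eef_pos"]))
E
```

```text
1.35 [ 0.16714819  0.3377108  -0.05008627  2.06505849  0.0222622   0.73973303
 -1.19980403] [434.86831679 -84.16264422 231.1972692 ] [-3.13997831e+00 -2.33074927e-04  2.67556831e-01]
[ 179.19389799 -214.41475032    1.5851756 ]
```

Request:
play_rows --pt "40 -46 0" --pt "80 -92 0" --pt "120 -140 0" --pt "140 -165 0" --pt "140 -165 0" --turn '[0, 0, 0, 0, 0]' --fingers '[0, 0, 0, 0, 0]'

```text
clock: 1.98
eef_pos: [526.5, 115.4, 231.0]
tool_rot: [-3.139, -0.0, 0.273]
force: [0.0, -1.2, -0.5]
width: 0.0
```

```bash
cat > look.py <<'E'
import sys
from h import *
from cell import ctrl,vision
s=ctrl.read_state();p=vision.camera_params("wrist")
im,d=vision.get_image("wrist");cv2.imwrite(f"pics/{sys.argv[1]}.png",im);np.save(sys.argv[1]+".npy",d)
import pickle;pickle.dump((s,p),open(sys.argv[1]+".pkl","wb"))
print(s["clock"],s["eef_pos"],s["force"],p["position"],"tcp px",proj(p,s["eef_pos"]), "head",proj(p,[551,170,140]))
E
python3 look.py w1
```

```text
1.975 [526.51198729 115.35845607 230.96499317] [ 0.01934536 -1.24666065 -0.5035182 ] [590.41643828 132.73199781 373.62578781] tcp px [252.12005337 248.14241143] head [188.34196959 144.46531344]
```

View pics/w1.png

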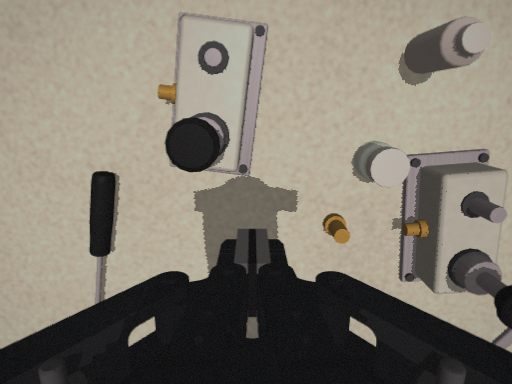

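The wrist view shows pump A: black head at about (193,145) and sunk pin at about (213,57). I'll fit the head next.

```bash
python3 - <<'E'
from h import *
import pickle
s,p=pickle.load(open("w1.pkl","rb")); im=cv2.imread("pics/w1.png"); d=np.load("w1.npy")
g=im.max(2); m=np.zeros_like(g); m[110:180,155:235]=(g[110:180,155:235]<45)*255
cs,_=cv2.findContours(m,0,2); c=max(cs,key=cv2.contourArea); 
e=cv2.fitEllipse(c); print(e,cv2.minEnclosingCircle(c),cv2.boundingRect(c))
for z in(132,140): print(z,plane(p,e[0],z).round(1))
print("pin",plane(p,(213,57),64).round(1), "depth z", p["position"][2]-d[144,190]*1)
X=plane(p,e[0],135)
print(R.from_euler('xyz',s["tool_rot"]).as_matrix().T@(np.array([X[0],X[1],140])-s["eef_pos"]), np.linalg.norm(plane(p,(213,57),64)[:2]-X[:2]))
cv2.imwrite("pics/w1z.png",cv2.resize(im[20:190,130:290],None,fx=3.5,fy=3.5,interpolation=2))
E
```

```text
((193.198974609375, 144.53475952148438), (51.59292984008789, 56.141563415527344), 102.48988342285156) ((195.33172607421875, 143.6224365234375), 29.70033836364746) (166, 118, 60, 54)
132 [550.6 167.8 132. ]
140 [551.9 166.6 140. ]
pin [619.7 178.2  64. ] depth z 141.67904098284367
[ 37.62468    -43.19209201  91.10811623] 69.48042104898639
```

View pics/w1z.png

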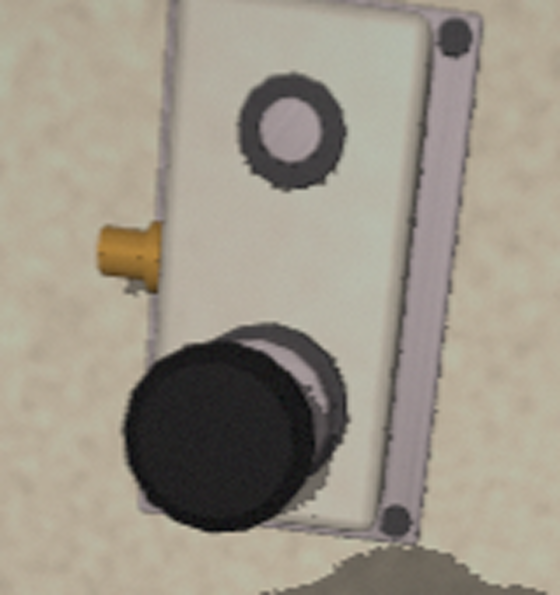

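Request:
play_rows --pt "20 -23 0" --pt "37.5 -43 10" --pt "37.5 -43 45" --pt "37.5 -43 75" --pt "37.5 -43 77" --turn '[0, 0, 0, 0, 0]' --fingers '[0, 0, 0, 0, 0]'

```text
clock: 2.65
eef_pos: [548.5, 163.1, 151.4]
tool_rot: [-3.141, 0.007, 0.269]
force: [-0.2, 0.2, 0.2]
width: -0.1
```

```bash
python3 look.py w2; python3 - <<'E'
from cell import vision
import cv2
im,_=vision.get_image("side"); cv2.imwrite("pics/side2.png",cv2.resize(im[140:260,150:300],None,fx=5,fy=5,interpolation=2))
E
```

```text
2.65 [548.54622114 163.06970507 151.42487134] [-0.17169071  0.17420672  0.22682043] [613.41498086 180.79988136 293.57837421] tcp px [252.14671002 248.11814657] head [240.27723663 230.68909748]
```

View pics/w2.png

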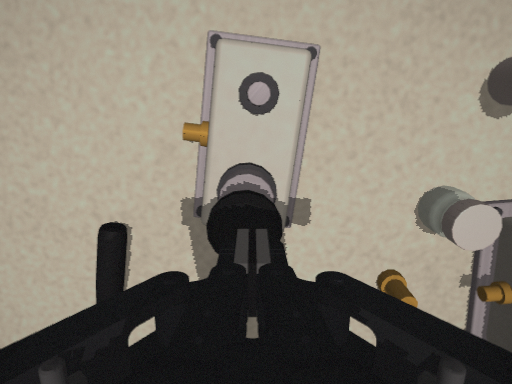

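View pics/side2.png

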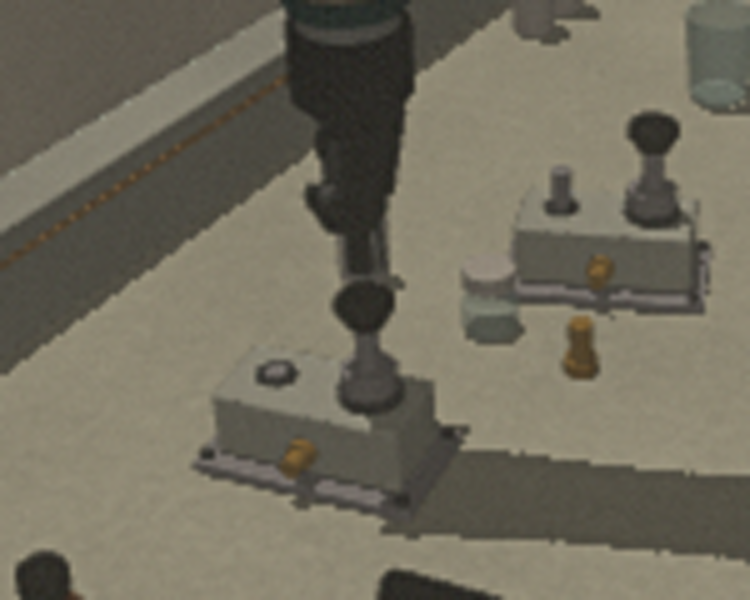

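```bash
python3 - <<'E'
from h import *
import pickle
from cell import ctrl
s,p=pickle.load(open("w2.pkl","rb"))
for uv in((245.5,227),(258,93)): print(plane(p,uv,138 if uv[1]>200 else 64))
print(p["fx"]*40/(p["position"][2]-136))
s=ctrl.read_state();print(s["eef_pos"],s["tool_rot"],s["clock"])
for t in ([551,168,140],[550.5,167,140]): print(R.from_euler('xyz',s["tool_rot"]).as_matrix().T@(np.array(t)-s["eef_pos"]))
E
```

```text
[552.85722668 167.80640656 138.        ]
[619.75854908 178.78039919  64.        ]
82.64386707248417
[550.55918396 163.91419976 153.90030356] [-3.14023794e+00  1.60307474e-03  2.69165690e-01] 2.75
[ 1.53375056 -3.80262715 13.90302692]
[ 0.78582771 -2.97159682 13.90310009]
```

Request:
play_rows --pt "2 -4 5" --pt "2 -4 15" --pt "2 -4 27" --pt "2 -4 38" --pt "2 -4 38.5" --turn '[0, 0, 0, 0, 0]' --fingers '[0, 0, 0, 0, 0]'

```text
clock: 3.38
eef_pos: [552.5, 169.2, 116.4]
tool_rot: [-3.14, -0.001, 0.269]
force: [-0.9, 0.2, 11.0]
width: 0.1
```

Request:
play_rows --pt "0 0 1.5" --pt "0 0 1.5" --turn '[0, 0]' --fingers '[0, 0]'

```text
clock: 3.62
eef_pos: [552.5, 169.2, 116.1]
tool_rot: [-3.14, -0.002, 0.269]
force: [-2.4, -1.2, 11.2]
width: 0.2
```

Request:
play_rows --pt "0 0 -12" --pt "0 0 -26" --pt "0 0 -32" --pt "0 0 -32" --pt "0 0 -32" --turn '[0, 0, 0, 0, 0]' --fingers '[0, 0, 0, 0, 0]'

```text
clock: 4.25
eef_pos: [552.1, 169.0, 147.5]
tool_rot: [-3.14, -0.001, 0.269]
force: [-0.6, -0.7, -0.3]
width: 0.3
```

```bash
cat > sd.py <<'E'
import sys,cv2
from cell import vision,ctrl
from h import *
im,_=vision.get_image("side"); cv2.imwrite(f"pics/{sys.argv[1]}.png",cv2.resize(im[140:260,150:300],None,fx=5,fy=5,interpolation=2))
s=ctrl.read_state();print(s["clock"],s["eef_pos"],s["tool_rot"],s["force"])
print(R.from_euler('xyz',s["tool_rot"]).as_matrix().T@(np.array([551.5,168,140])-s["eef_pos"]))
E
python3 sd.py s3
```

```text
4.3 [552.03508681 169.02790166 147.48417193] [-3.13979683e+00 -7.15194826e-04  2.69505672e-01] [-0.30050257  0.56678891 -0.63713283]
[-0.79480797  0.86176547  7.48206988]
```

View pics/s3.png

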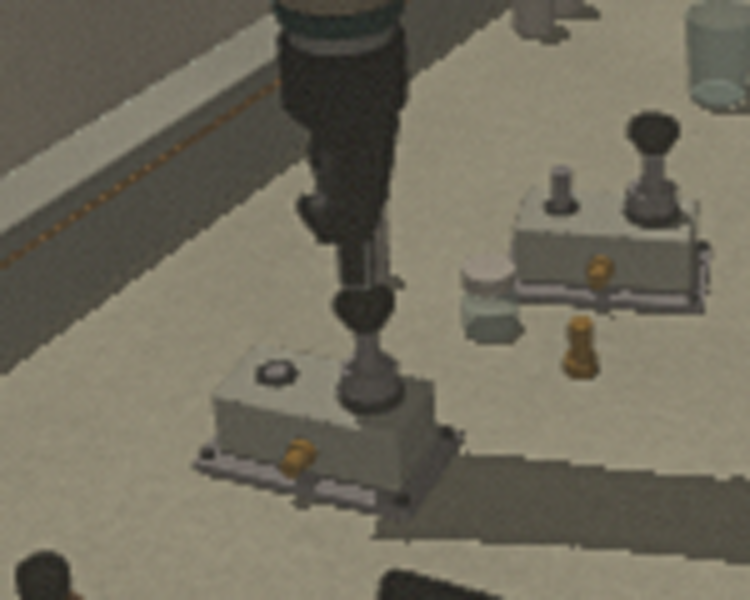

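The plunger is back up (head at (363,305) in the zoom) and the pin is still sunk at (277,372). On to stroke 2.

Request:
play_rows --pt "-0.5 0.5 8" --pt "-0.5 0.5 20" --pt "-0.5 0.5 32" --pt "-0.5 0.5 33.5" --pt "-0.5 0.5 33.5" --turn '[0, 0, 0, 0, 0]' --fingers '[0, 0, 0, 0, 0]'

```text
clock: 4.92
eef_pos: [552.1, 168.7, 116.0]
tool_rot: [-3.14, -0.002, 0.269]
force: [-3.8, -0.7, 22.7]
width: 0.1
```

Request:
play_rows --pt "0 0 -12" --pt "0 0 -26" --pt "0 0 -32" --pt "0 0 -32" --pt "0 0 -32" --turn '[0, 0, 0, 0, 0]' --fingers '[0, 0, 0, 0, 0]'

```text
clock: 5.55
eef_pos: [551.5, 168.3, 147.1]
tool_rot: [-3.14, -0.001, 0.269]
force: [0.6, 0.1, -0.1]
width: 0.0
```

Request:
play_rows --pt "0 0 8" --pt "0 0 20" --pt "0 0 32" --pt "0 0 33.5" --pt "0 0 33.5" --turn '[0, 0, 0, 0, 0]' --fingers '[0, 0, 0, 0, 0]'

```text
clock: 6.18
eef_pos: [551.9, 168.4, 115.9]
tool_rot: [-3.14, -0.002, 0.269]
force: [-5.6, -1.5, 26.0]
width: 0.5
```

```bash
python3 sd.py s4
```

```text
6.225 [551.91149237 168.42350388 115.93264632] [-3.14019131e+00 -2.11638520e-03  2.69176203e-01] [-5.74644432 -1.82532226 27.06209526]
[ -0.45836328   0.26509403 -24.06877277]
```

View pics/s4.png

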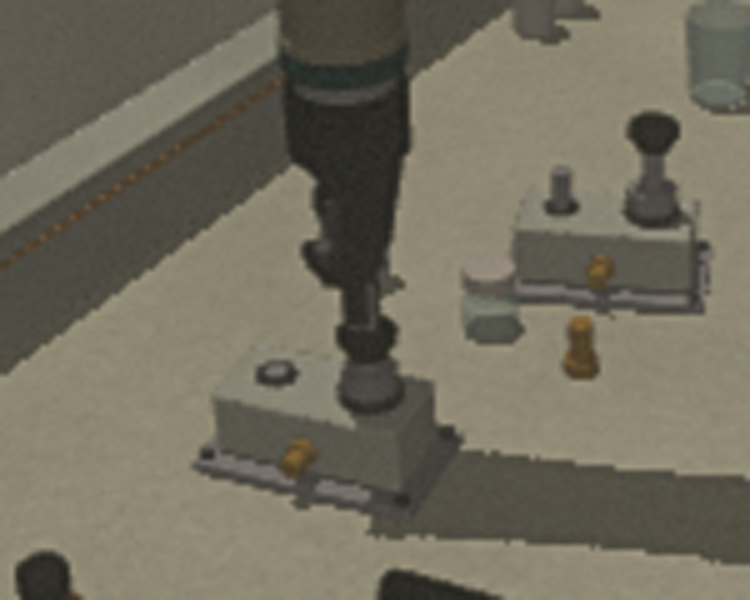

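On the third downstroke the plunger is at the bottom (head at (365,335)) with about 27 N on it. The pin is still sunk at (277,372), so I'll carry on.

Request:
play_rows --pt "0 0 -12" --pt "0 0 -26" --pt "0 0 -32" --pt "0 0 -32" --pt "0 0 -32" --turn '[0, 0, 0, 0, 0]' --fingers '[0, 0, 0, 0, 0]'

```text
clock: 6.85
eef_pos: [551.3, 168.2, 147.0]
tool_rot: [-3.14, -0.001, 0.269]
force: [-0.3, -0.0, 0.2]
width: 0.0
```

Request:
play_rows --pt "0 0 8" --pt "0 0 20" --pt "0 0 31" --pt "0 0 32.5" --pt "0 0 32.5" --turn '[0, 0, 0, 0, 0]' --fingers '[0, 0, 0, 0, 0]'

```text
clock: 7.48
eef_pos: [551.6, 168.3, 116.0]
tool_rot: [-3.14, -0.002, 0.269]
force: [-3.7, -1.4, 19.2]
width: -0.1
```

```bash
python3 sd.py s5
```

```text
7.525 [551.66920552 168.32206868 116.01894726] [-3.14036231e+00 -1.74288470e-03  2.69118997e-01] [-2.89682879 -1.71000323 19.48243601]
[ -0.20695084   0.23598162 -23.98175834]
```

View pics/s5.png

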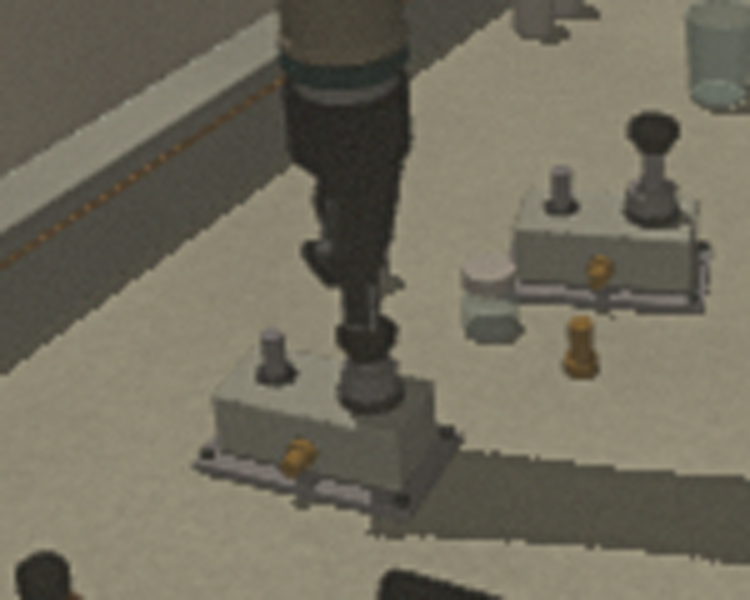

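The pin popped out on the 4th stroke (now at (272,345) to (272,372)). I'll raise the tool straight up and clear.

Request:
play_rows --pt "0 0 -12" --pt "0 0 -26" --pt "0 0 -50" --pt "0 0 -90" --pt "0 0 -110" --turn '[0, 0, 0, 0, 0]' --fingers '[0, 0, 0, 0, 0]'

```text
clock: 8.15
eef_pos: [551.9, 168.3, 227.1]
tool_rot: [-3.14, -0.003, 0.269]
force: [1.2, -0.2, -0.0]
width: -0.0
```

Request:
play_rows --pt "0 0 0" --pt "0 0 0" --pt "0 0 0" --turn '[0, 0, 0]' --fingers '[0, 0, 0]'

```text
clock: 8.52
eef_pos: [551.0, 168.0, 225.6]
tool_rot: [-3.14, -0.0, 0.269]
force: [-0.3, 0.2, -0.4]
width: -0.1
```

```bash
python3 sd.py s6; python3 look.py w6
```

```text
8.575 [551.16600168 168.0643923  225.75392531] [-3.14041446e+00 -4.18319697e-04  2.69193916e-01] [0.20434134 0.43711473 0.76890671]
[ 0.26897156  0.25193631 85.75380802]
8.575 [551.16600168 168.0643923  225.75392531] [0.20434134 0.43711473 0.76890671] [615.05835274 185.43130342 368.41789241] tcp px [252.05845725 248.1364979 ] head [249.67353954 197.50632134]
```

View pics/s6.png

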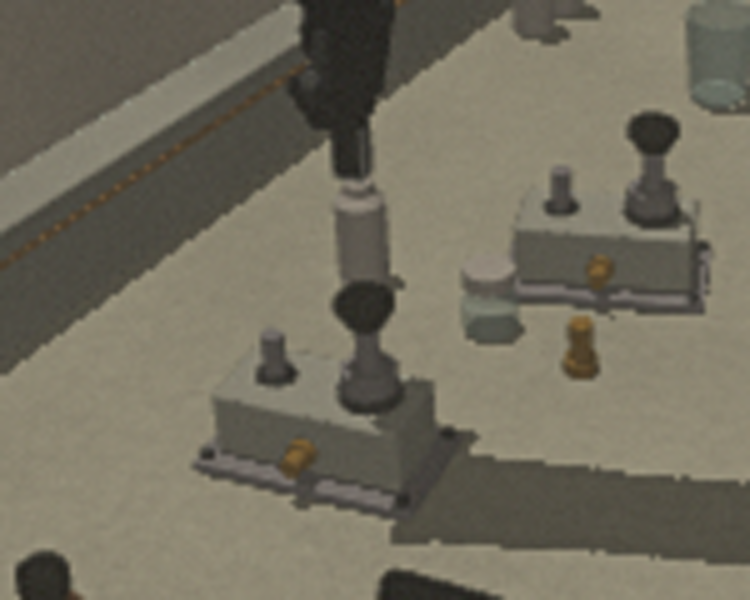

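View pics/w6.png

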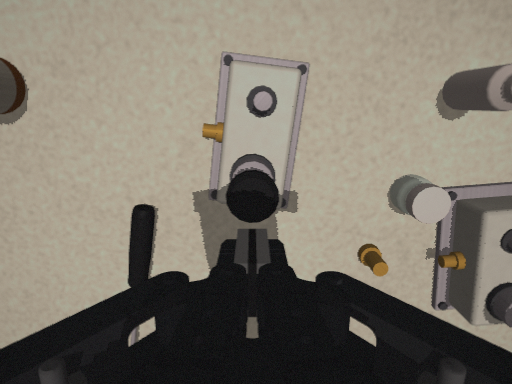

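The side view shows pump A's head back up at (363,305) and its pin out at (272,350), the same height as pump B's pin. The wrist view shows the head at (252,196) and the fingers well clear. Handing in.

```bash
python3 - <<'E'
from cell import ctrl
s=ctrl.read_state();print(s["clock"],s["eef_pos"],s["force"])
print(ctrl.finish_job())
E
```

```text
8.625 [551.33712609 168.07292419 225.97737102] [-0.06493515 -0.40003899 -0.4592383 ]
the job is handed in; nothing more can be done
None
```

I pressed pump A's plunger from above with the shut fingertips, four full strokes. Each went to its bottom stop at about 116 mm, with readings of at most 27 N, and was then fully released. The pin popped out on the fourth downstroke, and I handed the job in at 8.6 s.

**Last checks:** the side picture, taken with the tool about 86 mm above the plunger, shows the plunger fully up. Pump A's pin stands out about as far as pump B's, judged by eye rather than measured. Pump B and the nearby items in view look unmoved. I did not check the wrench or the whole bench again after the strokes. The force readings were near zero, so nothing was touching the tool, and no check failed.

**One disagreement:** the first position estimates for the plunger differed by a few millimetres between the scene and side cameras. I settled on the position from the wrist camera instead.

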